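# Reload the tape magazine

### The arm

A 7-joint arm with a two-finger parallel gripper is mounted at the origin on the work surface. World frame = base frame: x ahead of the robot, y to its left, z up, the work surface at z = 0. Lengths are in m, angles in degrees, forces in N, time in s.
With the tool pointing down it reaches from about 0.35 to 0.9 m from the base axis. Payload 19.9 kg.
Tool frame: the origin (TCP) lies on the centre line of the jaws, within the pads' length; the fingertips stand 14 mm ahead of it and the grasp point (between the pads) lies 5 mm behind it (finger_overhang is the distance from the TCP to the fingertips, in m); z points along the fingers, y is the line along which they close (so a half turn about z gives the same grasp; the last joint's range is limited). The gripper opens to 85 mm and grips with 20 to 120 N. Pads are 22 mm wide; open, the fingers measure 114 mm over their backs; the gripper's body (76 mm by 85 mm) begins 54 mm behind the grasp point. The pads swing forward as they close: fully open they stand 13 mm farther back than shut.
Start: joints at [66.434, 23.915, -0.59, 92.452, 0.269, 63.638, -3.037], TCP at [0.226, -0.583, 0.245] pointing down, gripper open.
Joint ranges: [-161.28, 161.28], [-22.2, 115.67], [-73.04, 71.86], [3.21, 147.25], [-68.34, 248.33], [10.77, 114.83], [-161.83, 161.83]. Speed limits (degrees/s): [108.29, 108.29, 136.94, 136.94, 172.46, 172.46, 172.46].

### API

Orientations are given as a 3x3 rotation matrix whose columns are the frame's x, y, z axes.
In Python, from workcell import sense, camera, sign_off, boxes_of, finger_overhang gives the robot as it stands.
- The arm moves only by the shell command python3 -m handwheel 'ROWS'. ROWS is text: rows parted by semicolons, each of 7 numbers parted by spaces: the shift along the world's x, y, z normalised to -1 to 1, where 1 is 100 cm, then the turn, a rotation vector about the world's x, y, z normalised to -1 to 1, where 1 is pi rad, then the opening, from -1 (shut) to 1 (fully open). A call has exactly 10 rows; each row is the pose to reach, as a shift and turn from the pose commanded when the call began, turning the shorter way round; what a row does not reach only later rows make up. A row lasts 1/10 s, in which the tool goes at most 50 mm and 8.59 degrees, less where a joint would pass 70% of its speed; a pose out of reach is approached as far as the arm can. A call with a number of a shift or a turn outside -1 to 1 is refused whole. A call with a gripper value outside its range is refused whole. The fingers move at their own pace and stop on an object; the grip force is fixed at half the most. Time passes only in rows, so rows that repeat a pose let the fingers close, or fill a call up. It gives the time, the measured TCP pose, the force, the opening and the grip force at its end, in the units of the state.
- sense(): the state, without advancing time (a new reading comes with each control period).
- camera(name): name is "side" or "top" or "wrist"; returns a dict with "frame" (420x560x3 uint8, red, green, blue), "mtx" (3x3 intrinsics, pixels), "k1" (the pictures are not rectified: a ray, as slopes to the right and down, at radius r is drawn at 1 + k1 r^2 times it, then the intrinsics apply), "position" and "orientation" of the camera in the world. Camera axes: x right, y down, z forward; pixel columns grow to the right and rows downward; lengths in m; the calibration is good to about 2 mm. A picture is of the moment at which its call begins. There is no depth.
- sign_off(): hands the job in; it is judged then, once.
Trained networks look in the newest picture that a camera, given by its name, has taken for a name from the list of things; names that differ only in an ending like _2 or _b are one class to them, and where a whole thing is asked for, a point or a joint stands for the part that bears it (a point fixed in the world has none). Each returns a list of dicts, best first, with "confidence" (0 to 1); they miss things now and then, are a little off and sometimes report something else, mostly with a low value. They report only what shows in the picture. A call takes as long as a camera call. They do not tell look-alikes from the thing itself.
- boxes_of(camera, query): "at" ([x, y, z] in m, in world coordinates, good to about 4 mm: the middle of the surface that is visible of it).
The state is a dict: "time": time; "q": joint angles; "qd": joint speeds; "joint_efforts": joint torques, N m; "ee_pos": TCP position; "eef_rot": TCP orientation; "ft_force": force on the tool from outside, world axes, zero at the start; "wrist_torque": the same for the moment, N m; "gripper_width": finger opening in m; "grasp_force": force on a finger pad.
Only numpy, scipy, OpenCV 4.12 (cv2) and the standard library are available. Lean on these libraries where they do the work, as an engineer would, in place of code of your own. Each camera call takes 0.05 s, during which the arm holds its last target. There are 200 camera calls.

### The job

Reload the tape magazine for the next shift: take the spent brown cores off the drawer's spigots and put them into the waste carton, then push every fresh roll of white tape from the cutting mat fully down onto a spigot of its own. When all that is done, push the drawer fully home until it seats against its stop; leave the other things on the bench alone.

Things in the scene. Friction and masses are not known exactly. Their poses are not given: they have to be found in the camera images.
- drawer (a joint): how far in m the magazine's drawer has been pushed in: 0 = as found, pulled out towards the robot; 0.18 = home. Stiff slide, about 2.5 N of friction: it stays where it is left, and is home only when pushed against its end stop
- handle (a point): middle of the horizontal steel bar handle of the drawer, 48 mm above the bench; the bar is 120 mm long, 11 mm thick, and stands 35 mm out from the grey drawer front (front: 262 mm wide, top edge 74 mm above the bench). Site x axis points from the handle into the cabinet, along the drawer's closing direction; y along the bar. Moves with the drawer
- magazine: fixed blue steel tape cabinet, 200 x 270 x 85 mm high, opening towards the robot; origin under its centre, x axis points away from the robot along the drawer's closing direction. With the drawer home the handle bar lies 135 mm from the origin on the robot's side
- spigot0 (a point): foot of the front left (as the robot sees it) aluminium spigot in the drawer: post centre at the drawer floor, 14 mm above the bench. Post 24 mm across, 45 mm tall, its top 7 mm tapering to 14 mm; a white disc marks its foot. Axes as the drawer's: x the closing direction, z up. Spigots stand 110 mm apart sideways, 70 mm front to rear; drawer side walls (20 mm above the floor) are 62 mm outward
- spigot1 (a point): foot of the front right (as the robot sees it) aluminium spigot in the drawer: post centre at the drawer floor, 14 mm above the bench. Post 24 mm across, 45 mm tall, its top 7 mm tapering to 14 mm; a white disc marks its foot. Axes as the drawer's: x the closing direction, z up. Spigots stand 110 mm apart sideways, 70 mm front to rear; drawer side walls (20 mm above the floor) are 62 mm outward
- spigot2 (a point): foot of the rear left (as the robot sees it) aluminium spigot in the drawer: post centre at the drawer floor, 14 mm above the bench. Post 24 mm across, 45 mm tall, its top 7 mm tapering to 14 mm; a white disc marks its foot. Axes as the drawer's: x the closing direction, z up. Spigots stand 110 mm apart sideways, 70 mm front to rear; drawer side walls (20 mm above the floor) are 62 mm outward
- spigot3 (a point): foot of the rear right (as the robot sees it) aluminium spigot in the drawer: post centre at the drawer floor, 14 mm above the bench. Post 24 mm across, 45 mm tall, its top 7 mm tapering to 14 mm; a white disc marks its foot. Axes as the drawer's: x the closing direction, z up. Spigots stand 110 mm apart sideways, 70 mm front to rear; drawer side walls (20 mm above the floor) are 62 mm outward
- roll0: fresh roll of white tape on a card core, a rigid ring 52 mm outside diameter, 27 mm bore, 36 mm tall, about 60 g, lying flat on the cutting mat (axis upright) about 100 mm from the next; origin at the centre of its underside. May be absent (three or four are there)
- roll1: fresh roll of white tape on a card core, a rigid ring 52 mm outside diameter, 27 mm bore, 36 mm tall, about 60 g, lying flat on the cutting mat (axis upright) about 100 mm from the next; origin at the centre of its underside. May be absent (three or four are there)
- roll2: fresh roll of white tape on a card core, a rigid ring 52 mm outside diameter, 27 mm bore, 36 mm tall, about 60 g, lying flat on the cutting mat (axis upright) about 100 mm from the next; origin at the centre of its underside. May be absent (three or four are there)
- roll3: fresh roll of white tape on a card core, a rigid ring 52 mm outside diameter, 27 mm bore, 36 mm tall, about 60 g, lying flat on the cutting mat (axis upright) about 100 mm from the next; origin at the centre of its underside. May be absent (three or four are there)
- core0: spent brown cardboard core, a rigid tube 37 mm outside diameter, 27 mm bore, 36 mm tall, 20 g, at the start standing seated on a spigot; origin at the centre of its underside. May be absent (two or three are there)
- core1: spent brown cardboard core, a rigid tube 37 mm outside diameter, 27 mm bore, 36 mm tall, 20 g, at the start standing seated on a spigot; origin at the centre of its underside. May be absent (two or three are there)
- core2: spent brown cardboard core, a rigid tube 37 mm outside diameter, 27 mm bore, 36 mm tall, 20 g, at the start standing seated on a spigot; origin at the centre of its underside. May be absent (two or three are there)
- core3: spent brown cardboard core, a rigid tube 37 mm outside diameter, 27 mm bore, 36 mm tall, 20 g, at the start standing seated on a spigot; origin at the centre of its underside. May be absent (two or three are there)
- carton: fixed open cardboard waste carton, 160 x 160 mm, 65 mm high, walls and floor 5 mm; origin under its centre, z up
- mat: fixed dark teal cutting mat, 220 x 220 x 3 mm, origin under its centre; rolls stand on its top, 3 mm above the bench
- glue_yellow: yellow glue bottle with red cap, 48 mm diameter, 136 mm tall, standing; bystander, leave it alone; origin at the underside of its middle
- glue_white: white glue bottle with red cap, 48 mm diameter, 136 mm tall, standing; bystander, leave it alone; origin at the underside of its middle
- tin: plain metal tin, 60 mm diameter, 50 mm tall; bystander, leave it alone; origin at the underside of its middle
- brush: glue brush lying on the bench; bystander, leave it alone; origin at the underside of its middle
- jar: small amber glass jar with a white lid, 48 mm diameter, 60 mm tall; bystander, leave it alone; origin at the underside of its middle
Mind the look-alikes: they are no part of the job. What is shaped like the roll2 but green is not meant.

How it is judged:
By the outcome, as a careful person would: the job done as asked, in the order asked, and still so for the second after the job is handed in, with the robot touching nothing.
Of roll0, roll1, roll2, roll3 only 3 to 4 are there at a start; the rules pass over those that are not, and their reading is None.
Of core0, core1, core2, core3 only 2 to 3 are there at a start; the rules pass over those that are not, and their reading is None.
At some moment in a run one of roll0, roll1, roll2, roll3 may be knocked a few centimetres aside while the robot is not near it.
It also fails if it takes over 210 s, if anything falls off the work surface, if the arm or the gripper's body presses on something with over 40 N, if the wrist force passes 120 N, or if a joint passes its speed limit or range.

## Working session

There is one attempt and no reset: what is moved stays moved. The work goes in short steps, Python scripts to look and compute and a shell command to move; the robot and the scene stay as the last step left them, time stands still between calls to the robot, and variables do not carry over. Pictures are saved under pics/ and viewed, at most 14 in all, crops included, and the job is handed in when it is done.

```bash
ls; mkdir -p pics; python3 - <<'E'
from workcell import *
import cv2
for n in ("top","side"):
    c=camera(n); cv2.imwrite(f"pics/{n}0.png",c["frame"][:,:,::-1]); print(n,c["position"],c["orientation"],c["mtx"],c["k1"])
    for q in ("roll0","core0","spigot0","carton","mat","handle","magazine","glue_white","jar","tin","brush"):
        print(q,[( [round(float(v),3) for v in d["at"]],round(d["confidence"],2)) for d in boxes_of(n,q)])
s=sense();print(s["time"],s["ee_pos"],s["eef_rot"],s["gripper_width"],s["ft_force"])
E
```

```text
pics
top [ 0.48705037 -0.00184494  1.14021212] [[-0.00703135 -0.99891621  0.0460106 ]
 [-0.99975409  0.00799006  0.02068616]
 [-0.02103137 -0.04585383 -0.99872674]] [[397.09360477   0.         282.97845595]
 [  0.         397.09360477 211.78130757]
 [  0.           0.           1.        ]] 0.01575820742613613
roll0 [([0.546, -0.308, 0.041], 0.86), ([0.561, -0.176, 0.035], 0.74), ([0.44, -0.304, 0.042], 0.73), ([0.314, -0.282, 0.035], 0.69), ([0.449, -0.393, 0.04], 0.55)]
core0 []
spigot0 [([0.588, 0.028, 0.012], 0.66)]
carton [([0.509, 0.344, 0.009], 0.68)]
mat [([0.498, -0.36, 0.004], 0.9)]
handle [([0.589, 0.029, 0.014], 0.93)]
magazine [([0.7, 0.025, 0.087], 0.81), ([0.448, -0.392, 0.04], 0.57)]
glue_white [([0.68, -0.278, 0.088], 0.81)]
jar [([0.335, 0.249, 0.061], 0.5)]
tin [([0.368, 0.163, 0.048], 0.82), ([0.442, -0.304, 0.04], 0.21)]
brush [([0.349, -0.148, 0.019], 0.85), ([0.587, 0.032, 0.015], 0.52)]
side [ 0.40544145 -0.80531083  0.70589892] [[ 0.97703544 -0.14461324  0.15648882]
 [-0.21227131 -0.59679725  0.77380485]
 [-0.01851033 -0.78925285 -0.6137893 ]] [[424.25603843 
[... 423 characters left out ...]
.366, 0.034], 0.72)]
mat [([0.498, -0.382, 0.002], 0.66)]
handle [([0.589, 0.019, 0.016], 0.69)]
magazine [([0.709, -0.019, 0.051], 0.8), ([0.587, 0.021, 0.019], 0.2)]
glue_white [([0.675, -0.297, 0.077], 0.64), ([0.438, -0.319, 0.039], 0.28)]
jar [([0.336, 0.232, 0.043], 0.7), ([0.549, -0.319, 0.033], 0.36)]
tin [([0.362, 0.142, 0.044], 0.76), ([0.511, 0.366, 0.033], 0.62), ([0.586, 0.017, 0.013], 0.55)]
brush [([0.349, -0.162, 0.016], 0.69)]
1.2 [ 0.22587908 -0.58274546  0.24528081] [[ 9.32405252e-01  3.61414504e-01 -5.30433016e-05]
 [ 3.61414506e-01 -9.32405252e-01  2.95506098e-05]
 [-3.87778340e-05 -4.67237624e-05 -9.99999998e-01]] 0.0853625682372249 [-0.99553522 -0.21507423  0.69524366]
```

View pics/top0.png

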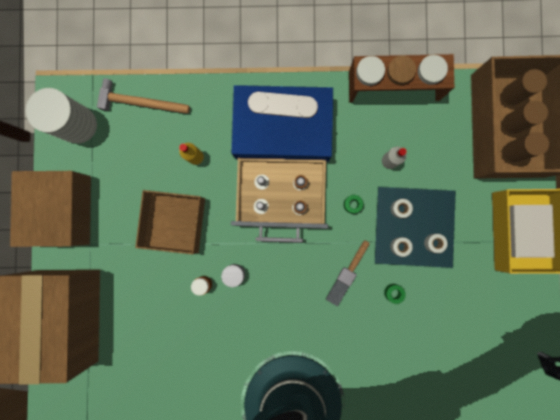

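View pics/side0.png

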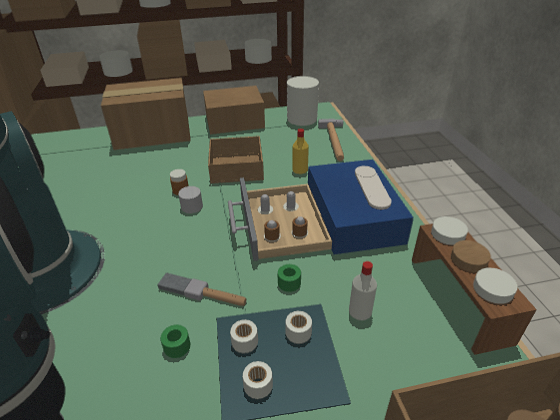

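The top picture shows three white rolls on the mat at (403,208), (402,246) and (437,243). Two brown cores sit on the right-hand spigots at (301,183) and (300,207), and the left-hand spigots at (261,183) and (261,206) are bare.

Look-alikes:
- **Rolls:** green rings at (354,204) and (395,293), and white discs at (371,70), (433,68) and (200,286).
- **Waste carton:** the small brown open box at (172,222) matches the 160 mm given. The big box at (517,118) and the yellow tray at (532,230) don't.

Next I'll measure precisely and check the choice in a close crop.

```bash
cat > h.py <<'E'
import numpy as np, cv2
from workcell import *
def und(c,uv):
    K=c["mtx"]; p=(np.atleast_2d(uv)-K[:2,2])/K[0,0]; q=p.copy()
    for _ in range(8): q=p/(1+c["k1"]*(q**2).sum(1,keepdims=True))
    return q
def world(c,uv,z):
    q=und(c,uv); d=np.c_[q,np.ones(len(q))]@np.array(c["orientation"]).T; o=np.array(c["position"])
    return o+d*((z-o[2])/d[:,2])[:,None]
def pix(c,P):
    v=(np.atleast_2d(P)-c["position"])@np.array(c["orientation"]); s=v[:,:2]/v[:,2:]
    return s*(1+c["k1"]*(s**2).sum(1,keepdims=True))*c["mtx"][0,0]+c["mtx"][:2,2]
def crop(c,x0,y0,x1,y1,s): return cv2.resize(c["frame"][y0:y1,x0:x1,::-1],None,fx=s,fy=s,interpolation=cv2.INTER_CUBIC)
def ring(c,P,z,r):  # outline of a circle projected
    t=np.linspace(0,2*np.pi,40); return pix(c,np.c_[P[0]+r*np.cos(t),P[1]+r*np.sin(t),0*t+z])
E
python3 - <<'E'
from h import *
c=camera("top"); cv2.imwrite("pics/cr1.png",crop(c,228,150,448,270,3.6))
d=camera("side"); cv2.imwrite("pics/cr2.png",crop(d,220,175,420,395,2.7))
h=cv2.cvtColor(c["frame"],cv2.COLOR_RGB2HSV)
m=((h[:,:,1]<60)&(h[:,:,2]>130)).astype(np.uint8)
m[:, :370]=0; m[:,460:]=0; m[:190]=0; m[270:]=0
n,l,st,ce=cv2.connectedComponentsWithStats(m)
for i in range(1,n):
    if st[i,4]>20:
        cn=cv2.convexHull(np.argwhere(l==i)[:,::-1].astype(np.int32)); (u,v),r=cv2.minEnclosingCircle(cn)
        print(st[i],(u,v),r,world(c,[u,v],.039),ce[i])
print(pix(c,[[.56,0,0.05],[.56,.026,.05]]))
E
```

```text
[393 199  20  19 203] (402.4090881347656, 207.77272033691406) 9.669206619262695 [[ 0.54621001 -0.30840016  0.039     ]] [402.24137931 207.89162562]
[428 234  19  19 202] (437.0, 243.0) 9.486932754516602 [[ 0.44885208 -0.40018648  0.039     ]] [436.80693069 242.91089109]
[393 238  19  19 202] (402.05023193359375, 246.5655059814453) 9.633955955505371 [[ 0.43961726 -0.30517616  0.039     ]] [402.         246.66831683]
[[290.4575531  203.46811288]
 [281.00802313 203.54774002]]
```

View pics/cr1.png

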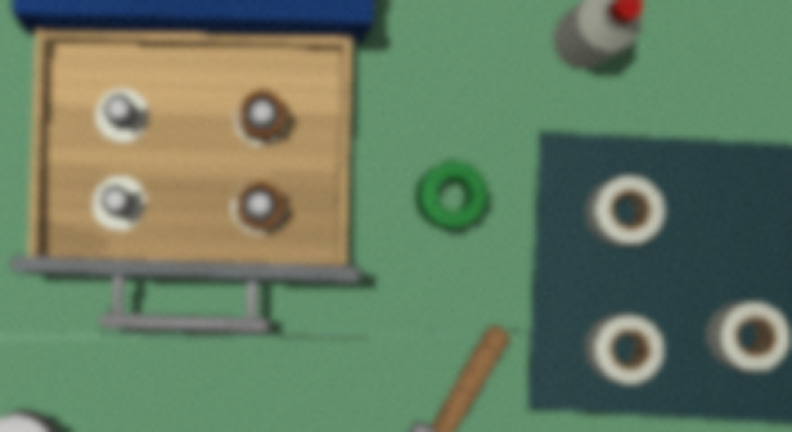

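View pics/cr2.png

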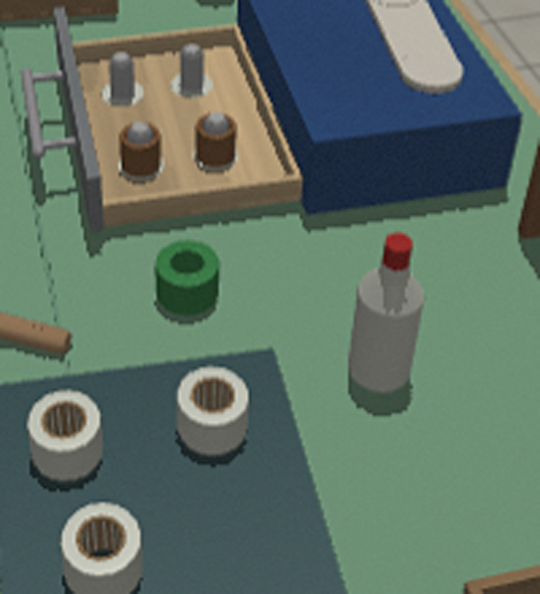

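The crops confirm the choice: three white rolls standing on the teal mat, brown cores on the two right spigots, and the left posts bare. Next, fit the drawer pose from the post tops.

```bash
python3 - <<'E'
from h import *
from scipy.optimize import least_squares
L=np.array([[-.035,.055],[.035,.055],[-.035,-.055],[.035,-.055]]) # s0 FL, s2 RL, s1 FR, s3 RR
T={}
for n,p,o,s in (("top",[(116,201),(117,107),(260,204),(261,111)],(228,150),3.6),("side",[(121,57),(191,50),(139.5,129),(215.5,119)],(220,175),2.7)):
    c=camera(n); uv=np.array(p)/s+o; W=world(c,uv,.058); T[n]=W
    def f(a):
        R=np.array([[np.cos(a[2]),-np.sin(a[2])],[np.sin(a[2]),np.cos(a[2])]]); return (a[:2]+L@R.T-W[:,:2]).ravel()
    r=least_squares(f,[.6,0,0]); print(n,r.x[:2],np.degrees(r.x[2]),"res mm",(r.fun*1e3).round(1))
    a=r.x; R=np.array([[np.cos(a[2]),-np.sin(a[2])],[np.sin(a[2]),np.cos(a[2])]]);print((a[:2]+L@R.T).round(4))
    if n=="top":
        # front plate edges, handle bar, carton
        print("bar ends",world(c,np.array([[105,322],[270,325]])/3.6+o,.0535),"front",world(c,np.array([[12,262],[358,270]])/3.6+o,.074))
        print("carton",world(c,[[141,191],[204,195],[200,253],[136,248]],.065))
c=camera("side");h=cv2.cvtColor(c["frame"],cv2.COLOR_RGB2HSV)
m=((h[:,:,1]<50)&(h[:,:,2]>130)).astype(np.uint8)
for P in ([.546,-.308],[.449,-.400],[.440,-.305]):
    u,v=pix(c,[*P,.039])[0]
    rim=ring(c,P,.039,.026); print(P,(u,v),rim.min(0),rim.max(0))
    x0,y0=(rim.min(0)-8).astype(int);x1,y1=(rim.max(0)+14).astype(int)
    q=np.argwhere(m[y0:y1,x0:x1])[:,::-1]+(x0,y0); print(q.min(0),q.max(0))
E
```

```text
top [0.58771135 0.02743279] -1.6430572885322525 res mm [ 0.6  0.7 -1.1 -0.2  0.7  0.  -0.2 -0.6]
[[ 0.5543  0.0834]
 [ 0.6243  0.0814]
 [ 0.5511 -0.0265]
 [ 0.6211 -0.0285]]
bar ends [[ 0.46194928  0.09179866  0.0535    ]
 [ 0.45886084 -0.03341699  0.0535    ]] front [[ 0.50765286  0.15948504  0.074     ]
 [ 0.49978828 -0.09859125  0.074     ]]
carton [[0.59653601 0.4080834  0.065     ]
 [0.58410147 0.23544656 0.065     ]
 [0.42665342 0.24594691 0.065     ]
 [0.4413506  0.42020451 0.065     ]]
side [0.5874205  0.02700879] -2.493553069278466 res mm [-0.5 -1.2  0.8  0.5 -0.3  0.8  0.1 -0.1]
[[ 0.5548  0.0835]
 [ 0.6248  0.0804]
 [ 0.5501 -0.0264]
 [ 0.62   -0.0295]]
[0.546, -0.308] (np.float64(299.3666623328563), np.float64(320.66594758052577)) [285.85745216 309.93560469] [312.90251532 331.95677035]
[286 311] [311 332]
[0.449, -0.4] (np.float64(258.3765429769148), np.float64(373.46309900145457)) [243.31019999 360.0837235 ] [273.45076674 387.6250194 ]
[243 361] [271 387]
[0.44, -0.305] (np.float64(244.6822188825609), np.float64(329.74298599118134)) [230.92617362 318.60471515] [258.42313962 341.47416863]
[230 319] [256 342]
```

The two cameras agree within about 1 mm. Drawer centre is (0.5876, 0.0272) with yaw about -2°, and the carton centre is about (0.512, 0.327). First, move over the rear-right core.

```bash
python3 -m handwheel '0.05 0.07 0 0 0 -0.129 0.4;0.1 0.14 0 0 0 -0.129 0.4;0.15 0.21 0 0 0 -0.129 0.4;0.2 0.28 0 0 0 -0.129 0.4;0.25 0.35 0 0 0 -0.129 0.4;0.25 0.35 0 0 0 -0.129 0.4;0.25 0.35 0 0 0 -0.129 0.4;0.25 0.35 0 0 0 -0.129 0.4;0.25 0.35 0 0 0 -0.129 0.4;0.25 0.35 0 0 0 -0.129 0.4'
python3 -m handwheel '0.145 0.204 -0.12 0 0 0 0.4;0.145 0.204 -0.12 0 0 0 0.4;0.145 0.204 -0.12 0 0 0 0.4;0.145 0.204 -0.12 0 0 0 0.4;0.145 0.204 -0.12 0 0 0 0.4;0.145 0.204 -0.12 0 0 0 0.4;0.145 0.204 -0.12 0 0 0 0.4;0.145 0.204 -0.12 0 0 0 0.4;0.145 0.204 -0.12 0 0 0 0.4;0.145 0.204 -0.12 0 0 0 0.4'
python3 - <<'E'
from h import *
c=camera("wrist"); cv2.imwrite("pics/w1.png",c["frame"][:,:,::-1])
s=sense(); print(s["eef_rot"].round(4) if hasattr(s["eef_rot"],"round") else s["eef_rot"], s["ft_force"])
print(pix(c,[[.6206,-.029,.059],[.5506,-.0265,.059],[.6246,.0809,.059]]))
E
```

```text
time: 2.45
ee_pos: [0.4786, -0.2281, 0.2454]
eef_rot: [[1.0, -0.029, 0.001], [-0.029, -1.0, 0.001], [0.001, -0.001, -1.0]]
ft_force: [0.5, -0.4, 0.1]
gripper_width: 0.0597
grasp_force: 0.0
time: 3.45
ee_pos: [0.6208, -0.0301, 0.1259]
eef_rot: [[0.999, -0.037, 0.001], [-0.037, -0.999, -0.0], [0.001, 0.0, -1.0]]
ft_force: [-0.1, -0.3, -0.1]
gripper_width: 0.0599
grasp_force: 0.0
[[ 9.993e-01 -3.690e-02  8.000e-04]
 [-3.690e-02 -9.993e-01 -3.000e-04]
 [ 8.000e-04  3.000e-04 -1.000e+00]] [ 0.0554786   0.05846686 -1.32157562]
[[279.54275251 230.93621962]
 [279.84798273 327.7788952 ]
 [105.81514726 230.72097016]]
```

View pics/w1.png

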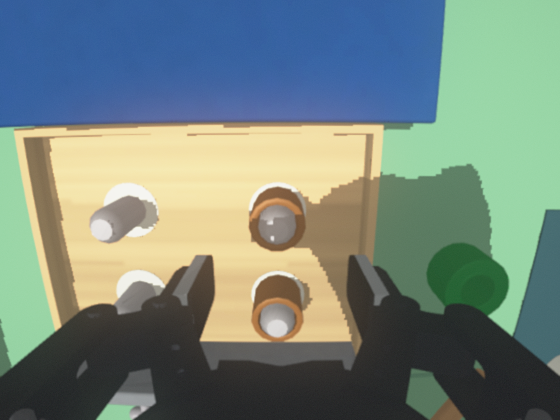

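The wrist view shows the rear-right core centred between the fingers at (277,222), 2–3 mm from where the fit puts it. Descend and grip it.

```bash
python3 -m handwheel '0 0.001 -0.04 0 0 0 0.4;0 0.001 -0.06 0 0 0 0.4;0 0.001 -0.075 0 0 0 0.4;0 0.001 -0.086 0 0 0 0.4;0 0.001 -0.086 0 0 0 0.4;0 0.001 -0.086 0 0 0 0;0 0.001 -0.086 0 0 0 -1;0 0.001 -0.086 0 0 0 -1;0 0.001 -0.086 0 0 0 -1;0 0.001 -0.086 0 0 0 -1'
python3 -m handwheel '0 0 0 0 0 0 -1;0 0 0 0 0 0 -1;0 0 0.03 0 0 0 -1;0 0 0.06 0 0 0 -1;0 0 0.09 0 0 0 -1;0 0 0.11 0 0 0 -1;0 0 0.11 0 0 0 -1;0 0 0.11 0 0 0 -1;0 0 0.11 0 0 0 -1;0 0 0.11 0 0 0 -1'
```

```text
time: 4.5
ee_pos: [0.6217, -0.0278, 0.0405]
eef_rot: [[0.999, -0.036, 0.002], [-0.036, -0.999, -0.0], [0.002, -0.0, -1.0]]
ft_force: [-0.9, -0.6, 8.0]
gripper_width: 0.0354
grasp_force: 60.3
time: 5.5
ee_pos: [0.6205, -0.0277, 0.1484]
eef_rot: [[0.999, -0.035, -0.001], [-0.035, -0.999, 0.0], [-0.001, -0.0, -1.0]]
ft_force: [-1.1, -1.1, -0.7]
gripper_width: 0.0357
grasp_force: 60.5
```

Got it. Carry it to the carton.

```bash
python3 -m handwheel '-0.01 0.045 0 0 0 0 -1;-0.02 0.09 0 0 0 0 -1;-0.03 0.135 0 0 0 0 -1;-0.04 0.18 0 0 0 0 -1;-0.05 0.225 0 0 0 0 -1;-0.06 0.27 0 0 0 0 -1;-0.07 0.315 0 0 0 0 -1;-0.075 0.358 0 0 0 0 -1;-0.075 0.358 0 0 0 0 -1;-0.075 0.358 0 0 0 0 -1'
python3 -m handwheel '0 0 -0.04 0 0 0 -1;0 0 -0.07 0 0 0 -1;0 0 -0.085 0 0 0 -1;0 0 -0.085 0 0 0 -1;0 0 -0.085 0 0 0 0.4;0 0 -0.085 0 0 0 0.4;0 0 -0.085 0 0 0 0.4;0 0 -0.04 0 0 0 0.4;0 0 0 0 0 0 0.4;0 0 0 0 0 0 0.4'
```

```text
time: 6.5
ee_pos: [0.5451, 0.3312, 0.1484]
eef_rot: [[0.999, -0.033, -0.001], [-0.033, -0.999, -0.0], [-0.001, 0.0, -1.0]]
ft_force: [0.1, -0.2, -0.2]
gripper_width: 0.0354
grasp_force: 60.5
time: 7.5
ee_pos: [0.5481, 0.3319, 0.1557]
eef_rot: [[0.999, -0.035, 0.008], [-0.036, -0.999, 0.005], [0.007, -0.005, -1.0]]
ft_force: [0.8, 0.7, -0.2]
gripper_width: 0.0595
grasp_force: 0.0
```

```bash
python3 -m handwheel '0 -0.045 0 0 0 0 0.4;0 -0.09 0 0 0 0 0.4;0.002 -0.135 0 0 0 0 0.4;0.002 -0.18 0 0 0 0 0.4;0.004 -0.225 0 0 0 0 0.4;0.004 -0.27 0 0 0 0 0.4;0.006 -0.315 0 0 0 0 0.4;0.006 -0.357 0 0 0 0 0.4;0.006 -0.357 -0.03 0 0 0 0.4;0.006 -0.357 -0.03 0 0 0 0.4'
python3 - <<'E'
from h import *
boxes=lambda n,q:[([round(float(v),3) for v in d["at"]],round(d["confidence"],2)) for d in boxes_of(n,q)]
c=camera("side"); print(boxes("side","core0"),boxes("side","roll0"));print(sense()["ee_pos"])
t=camera("top"); cv2.imwrite("pics/cart1.png",np.hstack([crop(t,130,180,215,265,4),crop(c,195,125,285,210,4)]))
E
```

```text
time: 8.5
ee_pos: [0.5504, -0.0278, 0.1173]
eef_rot: [[0.999, -0.037, -0.003], [-0.037, -0.999, 0.0], [-0.003, 0.0, -1.0]]
ft_force: [-0.5, 1.5, 0.0]
gripper_width: 0.0597
grasp_force: 0.0
[([0.495, 0.272, 0.03], 0.71), ([0.543, 0.334, 0.037], 0.65), ([0.548, -0.042, 0.039], 0.62), ([0.676, -0.298, 0.076], 0.56)] [([0.548, -0.319, 0.033], 0.98), ([0.436, -0.321, 0.042], 0.9), ([0.555, -0.19, 0.025], 0.86), ([0.312, -0.297, 0.03], 0.57)]
[ 0.55227061 -0.02553022  0.12029709]
```

View pics/cart1.png

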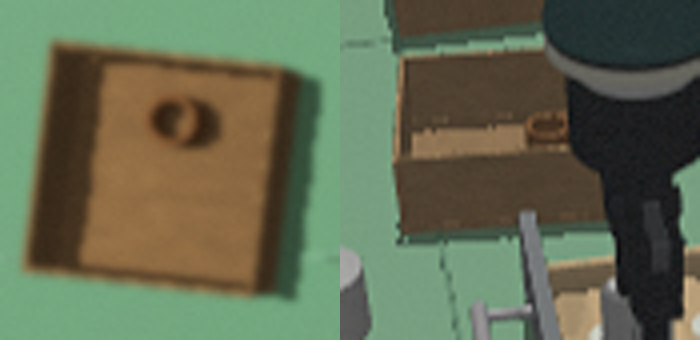

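The core stands in the carton, at about (183,122) in the left half. Now the front-right core: z 0.120 → 0.040.

```bash
python3 -m handwheel '0 0 -0.04 0 0 0 0.4;0 0 -0.06 0 0 0 0.4;0 0 -0.075 0 0 0 0.4;0 0 -0.08 0 0 0 0.4;0 0 -0.08 0 0 0 0.4;0 0 -0.08 0 0 0 -1;0 0 -0.08 0 0 0 -1;0 0 -0.08 0 0 0 -1;0 0 -0.08 0 0 0 -1;0 0 -0.08 0 0 0 -1'
python3 -m handwheel '0 0 0 0 0 0 -1;0 0 0 0 0 0 -1;0 0 0.03 0 0 0 -1;0 0 0.06 0 0 0 -1;0 0 0.09 0 0 0 -1;0 0 0.11 0 0 0 -1;0 0 0.11 0 0 0 -1;0 0 0.11 0 0 0 -1;0 0 0.11 0 0 0 -1;0 0 0.11 0 0 0 -1'
python3 -m handwheel '-0.01 0.045 0 0 0 0 -1;-0.02 0.09 0 0 0 0 -1;-0.03 0.135 0 0 0 0 -1;-0.04 0.18 0 0 0 0 -1;-0.05 0.225 0 0 0 0 -1;-0.06 0.27 0 0 0 0 -1;-0.07 0.315 0 0 0 0 -1;-0.07 0.355 0 0 0 0 -1;-0.07 0.355 0 0 0 0 -1;-0.07 0.355 0 0 0 0 -1'
```

```text
time: 9.7
ee_pos: [0.5528, -0.0266, 0.0406]
eef_rot: [[0.999, -0.035, 0.002], [-0.035, -0.999, 0.0], [0.002, -0.0, -1.0]]
ft_force: [-0.6, 1.6, 7.4]
gripper_width: 0.0353
grasp_force: 59.3
time: 10.7
ee_pos: [0.5515, -0.0267, 0.1485]
eef_rot: [[0.999, -0.035, -0.001], [-0.035, -0.999, 0.0], [-0.001, -0.0, -1.0]]
ft_force: [0.2, -0.2, -1.3]
gripper_width: 0.0354
grasp_force: 62.8
time: 11.7
ee_pos: [0.4813, 0.3289, 0.1484]
eef_rot: [[0.999, -0.034, -0.001], [-0.034, -0.999, -0.0], [-0.001, 0.001, -1.0]]
ft_force: [-0.0, -1.2, -0.9]
gripper_width: 0.0354
grasp_force: 62.8
```

```bash
python3 -m handwheel '0 0 -0.04 0 0 0 -1;0 0 -0.07 0 0 0 -1;0 0 -0.085 0 0 0 -1;0 0 -0.085 0 0 0 -1;0 0 -0.085 0 0 0 0.4;0 0 -0.085 0 0 0 0.4;0 0 -0.085 0 0 0 0.4;0 0 -0.04 0 0 0 0.4;0 0 0 0 0 0 0.4;0 0 0 0 0 0 0.4'
python3 -m handwheel '0.005 -0.045 0 0 0 0 0.4;0.01 -0.09 0 0 0 0 0.4;0.015 -0.135 0 0 0 0 0.4;0.02 -0.18 0 0 0 0 0.4;0.025 -0.225 0 0 0 0 0.4;0.03 -0.27 0 0 0 0 0.4;0.035 -0.31 0 0 0 0 0.4;0.035 -0.32 0 0 0 0 0.4;0.035 -0.32 0 0 0 0 0.4;0.035 -0.32 0 0 0 0 0.4'
python3 -m handwheel '0.005 -0.045 0 0 0 0 0.5;0.01 -0.09 0 0 0 0 0.5;0.015 -0.135 0 0 0 0 0.5;0.02 -0.18 0 0 0 0 0.5;0.025 -0.225 0 0 0 0 0.5;0.03 -0.27 0 0 0 0 0.5;0.03 -0.31 0 0 0 0 0.5;0.03 -0.317 -0.02 0 0 0 0.5;0.03 -0.317 -0.02 0 0 0 0.5;0.03 -0.317 -0.02 0 0 0 0.5'
python3 - <<'E'
from h import *
import json
b=lambda n,q:[([round(float(v),3) for v in d["at"]],round(d["confidence"],2)) for d in boxes_of(n,q)]
c=camera("wrist"); s=sense(); print(s["ee_pos"],s["eef_rot"],s["gripper_width"])
print("roll",b("wrist","roll0"))
t=camera("top"); print("top",b("top","roll0"),b("top","core0"))
d=camera("side"); print("side",b("side","roll0"),b("side","core0"))
cv2.imwrite("pics/w2.png",c["frame"][:,:,::-1])
p=ring(c,[.546,-.308],.039,.026); print(p.min(0),p.max(0))
E
```

```text
time: 12.7
ee_pos: [0.484, 0.3299, 0.1552]
eef_rot: [[0.999, -0.035, 0.007], [-0.036, -0.999, 0.005], [0.007, -0.005, -1.0]]
ft_force: [0.6, 0.3, -0.1]
gripper_width: 0.0602
grasp_force: 0.0
time: 13.7
ee_pos: [0.5169, 0.0096, 0.1496]
eef_rot: [[0.999, -0.034, 0.0], [-0.034, -0.999, 0.001], [0.0, -0.001, -1.0]]
ft_force: [0.2, 0.8, 0.3]
gripper_width: 0.0598
grasp_force: 0.0
time: 14.7
ee_pos: [0.5477, -0.3063, 0.1293]
eef_rot: [[0.999, -0.033, -0.0], [-0.033, -0.999, 0.001], [-0.001, -0.001, -1.0]]
ft_force: [-0.1, 0.5, 0.7]
gripper_width: 0.064
grasp_force: 0.0
[ 0.54794225 -0.30636882  0.1298459 ] [[ 9.99469345e-01 -3.25706990e-02  4.22525148e-04]
 [-3.25710540e-02 -9.99469050e-01  8.62512935e-04]
 [ 3.94208159e-04 -8.75817328e-04 -9.99999539e-01]] 0.06416143150332079
roll [([0.564, -0.18, 0.04], 0.86), ([0.546, -0.308, 0.036], 0.72), ([0.454, -0.306, 0.035], 0.71), ([0.471, -0.412, 0.011], 0.41), ([0.525, -0.093, 0.02], 0.36)]
top [([0.56, -0.173, 0.036], 0.7), ([0.536, -0.308, 0.038], 0.52), ([0.438, -0.302, 0.041], 0.49), ([0.479, 0.323, 0.03], 0.3)] []
side [([0.437, -0.317, 0.037], 0.84), ([0.448, -0.408, 0.04], 0.79), ([0.312, -0.299, 0.03], 0.73), ([0.548, -0.321, 0.035], 0.67), ([0.551, -0.192, 0.024], 0.62)] []
[246.11946258 184.00712193] [321.86210505 256.1602826 ]
```

View pics/w2.png

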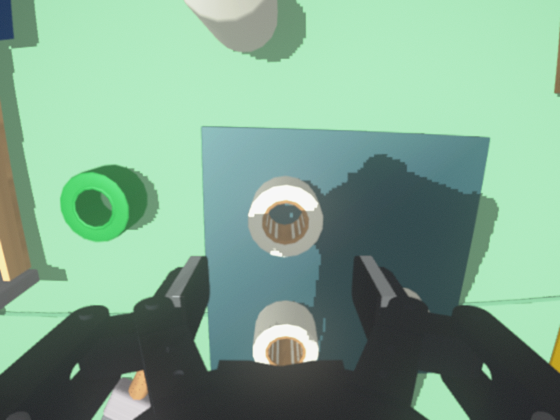

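The wrist view shows the white roll at (286,220), which matches the fit. The green ring at (96,206) stays put. Grip and lift the roll.

```bash
python3 -m handwheel '-0.0015 -0.0015 -0.04 0 0 0 0.5;-0.0015 -0.0015 -0.07 0 0 0 0.5;-0.0015 -0.0015 -0.095 0 0 0 0.5;-0.0015 -0.0015 -0.108 0 0 0 0.5;-0.0015 -0.0015 -0.108 0 0 0 0.5;-0.0015 -0.0015 -0.108 0 0 0 0;-0.0015 -0.0015 -0.108 0 0 0 -1;-0.0015 -0.0015 -0.108 0 0 0 -1;-0.0015 -0.0015 -0.108 0 0 0 -1;-0.0015 -0.0015 -0.108 0 0 0 -1'
python3 -m handwheel '0 0 0 0 0 0 -1;0 0 0 0 0 0 -1;0 0 0.03 0 0 0 -1;0 0 0.06 0 0 0 -1;0 0 0.09 0 0 0 -1;0 0 0.11 0 0 0 -1;0 0 0.11 0 0 0 -1;0 0 0.11 0 0 0 -1;0 0 0.11 0 0 0 -1;0 0 0.11 0 0 0 -1'
python3 - <<'E'
from h import *
c=camera("wrist"); s=sense(); print(s["ee_pos"],s["eef_rot"][1])
cv2.imwrite("pics/w3.png",c["frame"][:,:,::-1])
P=np.array(s["ee_pos"]);p=ring(c,P,P[2]+.017,.0135); print(p.min(0),p.max(0))
E
```

```text
time: 16.1
ee_pos: [0.546, -0.3106, 0.0224]
eef_rot: [[0.999, -0.036, 0.001], [-0.036, -0.999, -0.001], [0.001, 0.001, -1.0]]
ft_force: [-1.4, 1.2, 8.9]
gripper_width: 0.0513
grasp_force: 63.2
time: 17.1
ee_pos: [0.545, -0.31, 0.1303]
eef_rot: [[0.999, -0.035, -0.001], [-0.035, -0.999, 0.001], [-0.001, -0.001, -1.0]]
ft_force: [-0.3, 0.7, 0.2]
gripper_width: 0.0513
grasp_force: 62.7
[ 0.54505166 -0.31006343  0.13040467] [-3.54752979e-02 -9.99370287e-01  7.29527647e-04]
[246.79811407 271.86028782] [317.39430035 333.49467058]
```

View pics/w3.png

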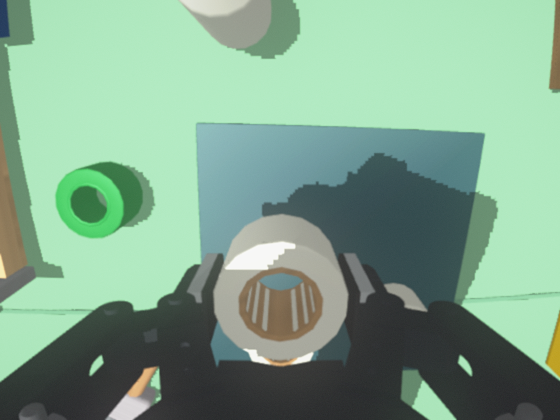

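The roll sits centred in the hand: outer ring at about (281,301) against (282,303) predicted. Take it over to the rear-right spigot.

```bash
python3 -m handwheel '0.01 0.045 0 0 0 0 -1;0.02 0.09 0 0 0 0 -1;0.03 0.135 0 0 0 0 -1;0.04 0.18 0 0 0 0 -1;0.055 0.225 0 0 0 0 -1;0.07 0.265 0 0 0 0 -1;0.0757 0.282 0 0 0 0 -1;0.0757 0.282 -0.02 0 0 0 -1;0.0757 0.282 -0.045 0 0 0 -1;0.0757 0.282 -0.045 0 0 0 -1'
python3 - <<'E'
from h import *
c=camera("side");t=camera("top");w=camera("wrist");s=sense();P=s["ee_pos"];print(P)
u,v=map(int,pix(c,P)[0]);U,V=map(int,pix(t,P)[0])
cv2.imwrite("pics/s1.png",np.hstack([crop(c,u-45,v-40,u+45,v+50,4),cv2.resize(w["frame"][180:400,170:390,::-1],(360,360))]))
E
```

```text
time: 18.15
ee_pos: [0.6192, -0.0286, 0.0831]
eef_rot: [[0.999, -0.036, -0.005], [-0.036, -0.999, -0.0], [-0.005, 0.0, -1.0]]
ft_force: [-0.3, -0.2, -0.4]
gripper_width: 0.0509
grasp_force: 62.7
[ 0.62142237 -0.02858901  0.08704   ]
```

View pics/s1.png

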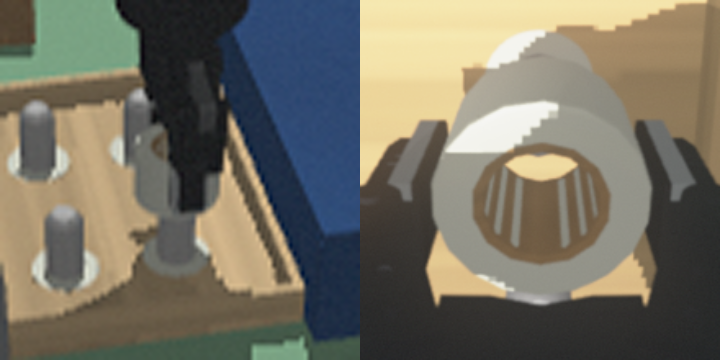

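In the side view the roll sits straight over the rear-right post. Lower it partway and watch the force.

```bash
python3 -m handwheel '0 0.0005 -0.006 0 0 0 -1;0 0.0005 -0.012 0 0 0 -1;0 0.0005 -0.016 0 0 0 -1;0 0.0005 -0.02 0 0 0 -1;0 0.0005 -0.024 0 0 0 -1;0 0.0005 -0.027 0 0 0 -1;0 0.0005 -0.03 0 0 0 -1;0 0.0005 -0.03 0 0 0 -1;0 0.0005 -0.03 0 0 0 -1;0 0.0005 -0.03 0 0 0 -1'
```

```text
time: 19.3
ee_pos: [0.6211, -0.0277, 0.0564]
eef_rot: [[0.999, -0.035, -0.0], [-0.035, -0.999, 0.0], [-0.0, -0.0, -1.0]]
ft_force: [-1.7, -0.0, -1.0]
gripper_width: 0.0511
grasp_force: 62.7
```

It's on the post with low force. Seat it: 0.0565 → 0.032.

```bash
python3 -m handwheel '0 0 -0.006 0 0 0 -1;0 0 -0.012 0 0 0 -1;0 0 -0.016 0 0 0 -1;0 0 -0.02 0 0 0 -1;0 0 -0.022 0 0 0 -1;0 0 -0.0235 0 0 0 -1;0 0 -0.0245 0 0 0 -1;0 0 -0.025 0 0 0 -1;0 0 -0.025 0 0 0 -1;0 0 -0.025 0 0 0 -1'
```

```text
time: 20.3
ee_pos: [0.623, -0.0278, 0.0334]
eef_rot: [[0.999, -0.036, 0.004], [-0.036, -0.999, -0.0], [0.004, 0.0, -1.0]]
ft_force: [-1.5, 0.2, 23.1]
gripper_width: 0.0506
grasp_force: 65.6
```

It's seated (23 N on the floor, bottom at about 14 mm). Release, rise and go over to the mat, then re-measure the rolls.

```bash
python3 -m handwheel '0 0 0.0005 0 0 0 0.5;0 0 0.001 0 0 0 0.5;0 0 0.001 0 0 0 0.5;0 0 0.001 0 0 0 0.5;0 0 0.02 0 0 0 0.5;0 0 0.05 0 0 0 0.5;0 0 0.08 0 0 0 0.5;0 0 0.115 0 0 0 0.5;0 0 0.115 0 0 0 0.5;0 0 0.115 0 0 0 0.5'
python3 -m handwheel '-0.02 -0.04 0 0 0 0 0.5;-0.045 -0.075 0 0 0 0 0.5;-0.07 -0.11 0 0 0 0 0.5;-0.095 -0.145 0 0 0 0 0.5;-0.12 -0.18 0 0 0 0 0.5;-0.145 -0.215 0 0 0 0 0.5;-0.17 -0.25 0 0 0 0 0.5;-0.18 -0.277 0 0 0 0 0.5;-0.18 -0.277 0 0 0 0 0.5;-0.18 -0.277 0 0 0 0 0.5'
cat > look.py <<'E'
from h import *
import sys
c=camera("top");d=camera("side");w=camera("wrist");s=sense();print("tcp",np.round(s["ee_pos"],4))
b=lambda n,q:[([round(float(v),3) for v in e["at"]],round(e["confidence"],2)) for e in boxes_of(n,q)]
for n in("top","side","wrist"): print(n,b(n,"roll0"))
cv2.imwrite(f"pics/{sys.argv[1]}.png",np.vstack([np.hstack([crop(c,228,150,468,330,1.6),cv2.resize(crop(d,170,175,410,395,1.6),(384,288))]),np.hstack([cv2.resize(w["frame"][:,:,::-1],(384,288)),np.zeros((288,384,3),np.uint8)])]))
h=cv2.cvtColor(c["frame"],cv2.COLOR_RGB2HSV); m=((h[:,:,1]<60)&(h[:,:,2]>130)).astype(np.uint8); m[:,:375]=0;m[:,470:]=0;m[:185]=0;m[330:]=0
n,l,st,ce=cv2.connectedComponentsWithStats(m)
for i in range(1,n):
    if st[i,4]>40: print(st[i],"top",world(c,ce[i],.039).round(4)[0])
h=cv2.cvtColor(w["frame"],cv2.COLOR_RGB2HSV); m=((h[:,:,1]<45)&(h[:,:,2]>150)).astype(np.uint8)
E
python3 look.py l2
```

```text
time: 21.3
ee_pos: [0.6213, -0.0277, 0.1467]
eef_rot: [[0.999, -0.035, 0.001], [-0.035, -0.999, -0.0], [0.001, -0.0, -1.0]]
ft_force: [-0.7, -0.0, -0.3]
gripper_width: 0.064
grasp_force: 0.0
time: 22.3
ee_pos: [0.4405, -0.3046, 0.1452]
eef_rot: [[0.999, -0.036, -0.001], [-0.036, -0.999, 0.001], [-0.001, -0.001, -1.0]]
ft_force: [0.2, 0.7, -0.7]
gripper_width: 0.0642
grasp_force: 0.0
tcp [ 0.4415 -0.3035  0.1457]
top [([0.623, -0.026, 0.051], 0.65), ([0.558, -0.176, 0.037], 0.62), ([0.315, -0.282, 0.035], 0.59), ([0.454, -0.299, 0.039], 0.57)]
side [([0.622, -0.043, 0.046], 0.94), ([0.31, -0.298, 0.033], 0.76), ([0.553, -0.19, 0.029], 0.74), ([0.441, -0.319, 0.04], 0.71)]
wrist [([0.45, -0.399, 0.036], 0.85), ([0.56, -0.176, 0.037], 0.76), ([0.442, -0.304, 0.04], 0.71), ([0.322, -0.287, 0.025], 0.7)]
[395 237  14   6  54] top [ 0.4583 -0.3035  0.039 ]
```

View pics/l2.png

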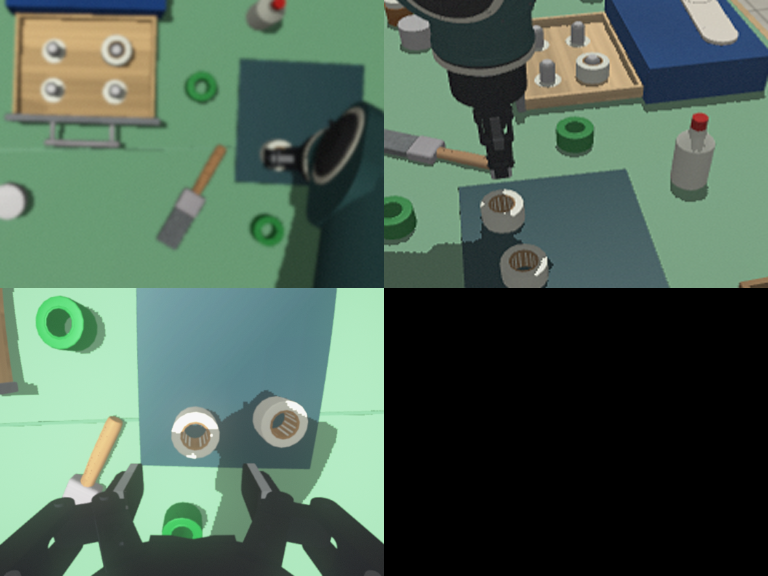

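The rear-right roll is down on its post, and the other two rolls haven't moved. Take the roll at (0.4405, -0.305).

```bash
python3 -m handwheel '-0.001 -0.0015 -0.04 0 0 0 0.5;-0.001 -0.0015 -0.08 0 0 0 0.5;-0.001 -0.0015 -0.11 0 0 0 0.5;-0.001 -0.0015 -0.1235 0 0 0 0.5;-0.001 -0.0015 -0.1235 0 0 0 0.5;-0.001 -0.0015 -0.1235 0 0 0 0;-0.001 -0.0015 -0.1235 0 0 0 -1;-0.001 -0.0015 -0.1235 0 0 0 -1;-0.001 -0.0015 -0.1235 0 0 0 -1;-0.001 -0.0015 -0.1235 0 0 0 -1'
python3 -m handwheel '0 0 0 0 0 0 -1;0 0 0 0 0 0 -1;0 0 0.03 0 0 0 -1;0 0 0.06 0 0 0 -1;0 0 0.09 0 0 0 -1;0 0 0.11 0 0 0 -1;0 0 0.11 0 0 0 -1;0 0 0.11 0 0 0 -1;0 0 0.11 0 0 0 -1;0 0 0.11 0 0 0 -1'
python3 -m handwheel '0.02 0.04 0 0 0 0 -1;0.04 0.08 0 0 0 0 -1;0.06 0.12 0 0 0 0 -1;0.08 0.16 0 0 0 0 -1;0.1 0.2 0 0 0 0 -1;0.12 0.24 0 0 0 0 -1;0.13 0.26 0 0 0 0 -1;0.13 0.26 0 0 0 0 -1;0.13 0.26 0 0 0 0 -1;0.13 0.26 0 0 0 0 -1'
python3 - <<'E'
from h import *
c=camera("wrist"); s=sense(); P=np.array(s["ee_pos"]); print(P)
cv2.imwrite("pics/w4.png",c["frame"][:,:,::-1])
h=cv2.cvtColor(c["frame"],cv2.COLOR_RGB2HSV)
m=((h[:,:,1]>90)&(h[:,:,0]<20)&(h[:,:,2]<200)).astype(np.uint8)
p=pix(c,[[*P[:2],P[2]+.017]]);print("pred centre",p,"posts pred",pix(c,[[.6246,.0809,.059],[.5546,.0834,.059],[.5506,-.0265,.059]]))
E
```

```text
time: 23.6
ee_pos: [0.4408, -0.3067, 0.0241]
eef_rot: [[0.999, -0.035, 0.002], [-0.035, -0.999, -0.001], [0.002, 0.001, -1.0]]
ft_force: [-1.4, 1.2, 12.1]
gripper_width: 0.051
grasp_force: 63.4
time: 24.6
ee_pos: [0.4397, -0.306, 0.132]
eef_rot: [[0.999, -0.035, -0.001], [-0.035, -0.999, 0.001], [-0.001, -0.001, -1.0]]
ft_force: [0.3, -0.2, -1.7]
gripper_width: 0.0509
grasp_force: 62.8
time: 25.6
ee_pos: [0.5695, -0.0474, 0.1323]
eef_rot: [[0.999, -0.037, -0.001], [-0.037, -0.999, -0.0], [-0.001, 0.0, -1.0]]
ft_force: [0.2, 0.2, -0.9]
gripper_width: 0.0506
grasp_force: 62.8
[ 0.56962142 -0.04754351  0.13250256]
pred centre [[282.21914062 303.86637045]] posts pred [[ 70.5172926  149.52165999]
 [ 87.54851323 254.4464568 ]
 [250.2226752  255.53355662]]
```

View pics/w4.png

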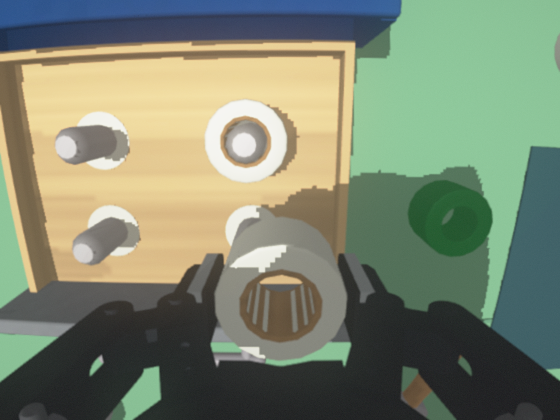

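In the wrist view the rear-left post top is at (68,146) against (70,149) predicted, so I'll aim at (0.6257, 0.0818). The carried roll is centred at (281,304).

```bash
python3 -m handwheel '0.02 0.04 0 0 0 0 -1;0.04 0.08 0 0 0 0 -1;0.056 0.12 0 0 0 0 -1;0.056 0.1293 0 0 0 0 -1;0.056 0.1293 -0.02 0 0 0 -1;0.056 0.1293 -0.04 0 0 0 -1;0.056 0.1293 -0.048 0 0 0 -1;0.056 0.1293 -0.048 0 0 0 -1;0.056 0.1293 -0.048 0 0 0 -1;0.056 0.1293 -0.048 0 0 0 -1'
python3 -m handwheel '0 0 -0.006 0 0 0 -1;0 0 -0.012 0 0 0 -1;0 0 -0.016 0 0 0 -1;0 0 -0.02 0 0 0 -1;0 0 -0.024 0 0 0 -1;0 0 -0.027 0 0 0 -1;0 0 -0.03 0 0 0 -1;0 0 -0.03 0 0 0 -1;0 0 -0.03 0 0 0 -1;0 0 -0.03 0 0 0 -1'
```

```text
time: 26.65
ee_pos: [0.6266, 0.0829, 0.0858]
eef_rot: [[0.999, -0.036, 0.001], [-0.036, -0.999, 0.0], [0.001, -0.0, -1.0]]
ft_force: [-0.3, 0.1, 0.3]
gripper_width: 0.0509
grasp_force: 62.9
time: 27.65
ee_pos: [0.6259, 0.0829, 0.0546]
eef_rot: [[0.999, -0.036, -0.001], [-0.036, -0.999, -0.0], [-0.001, 0.0, -1.0]]
ft_force: [1.5, -3.6, -2.8]
gripper_width: 0.0509
grasp_force: 62.8
```

On the post, with a slight side load. Shift 1 mm towards -y and seat it.

```bash
python3 -m handwheel '0 -0.001 -0.005 0 0 0 -1;0 -0.001 -0.01 0 0 0 -1;0 -0.001 -0.014 0 0 0 -1;0 -0.001 -0.017 0 0 0 -1;0 -0.001 -0.019 0 0 0 -1;0 -0.001 -0.02 0 0 0 -1;0 -0.001 -0.021 0 0 0 -1;0 -0.001 -0.022 0 0 0 -1;0 -0.001 -0.022 0 0 0 -1;0 -0.001 -0.022 0 0 0 -1'
```

```text
time: 28.65
ee_pos: [0.6281, 0.0821, 0.035]
eef_rot: [[0.999, -0.036, 0.004], [-0.036, -0.999, 0.0], [0.004, -0.0, -1.0]]
ft_force: [-0.8, -2.0, 24.2]
gripper_width: 0.0509
grasp_force: 65.9
```

Seated. Release, rise and go to the third roll.

```bash
python3 -m handwheel '0 0 0.0005 0 0 0 0.5;0 0 0.001 0 0 0 0.5;0 0 0.001 0 0 0 0.5;0 0 0.001 0 0 0 0.5;0 0 0.02 0 0 0 0.5;0 0 0.05 0 0 0 0.5;0 0 0.08 0 0 0 0.5;0 0 0.115 0 0 0 0.5;0 0 0.115 0 0 0 0.5;0 0 0.115 0 0 0 0.5'
python3 -m handwheel '-0.015 -0.042 0 0 0 0 0.5;-0.03 -0.084 0 0 0 0 0.5;-0.045 -0.126 0 0 0 0 0.5;-0.06 -0.168 0 0 0 0 0.5;-0.075 -0.21 0 0 0 0 0.5;-0.09 -0.252 0 0 0 0 0.5;-0.105 -0.294 0 0 0 0 0.5;-0.12 -0.336 0 0 0 0 0.5;-0.12 -0.336 0 0 0 0 0.5;-0.12 -0.336 0 0 0 0 0.5'
python3 -m handwheel '-0.015 -0.042 0 0 0 0 0.5;-0.03 -0.084 0 0 0 0 0.5;-0.045 -0.126 0 0 0 0 0.5;-0.057 -0.146 0 0 0 0 0.5;-0.057 -0.146 0 0 0 0 0.5;-0.057 -0.146 0 0 0 0 0.5;-0.057 -0.146 0 0 0 0 0.5;-0.057 -0.146 0 0 0 0 0.5;-0.057 -0.146 0 0 0 0 0.5;-0.057 -0.146 0 0 0 0 0.5'
python3 look.py l3
```

```text
time: 29.65
ee_pos: [0.6263, 0.0821, 0.1482]
eef_rot: [[0.999, -0.036, 0.001], [-0.036, -0.999, 0.0], [0.001, -0.0, -1.0]]
ft_force: [-0.1, 0.1, -0.6]
gripper_width: 0.0639
grasp_force: 0.0
time: 30.65
ee_pos: [0.5052, -0.2545, 0.1465]
eef_rot: [[0.999, -0.037, -0.002], [-0.037, -0.999, 0.001], [-0.002, -0.001, -1.0]]
ft_force: [0.9, -0.2, -0.6]
gripper_width: 0.0641
grasp_force: 0.0
time: 31.65
ee_pos: [0.4494, -0.3995, 0.1478]
eef_rot: [[0.999, -0.035, 0.0], [-0.035, -0.999, 0.0], [0.0, -0.0, -1.0]]
ft_force: [-0.3, 0.0, -0.2]
gripper_width: 0.064
grasp_force: 0.0
tcp [ 0.4492 -0.3998  0.1478]
top [([0.627, 0.085, 0.05], 0.73), ([0.316, -0.284, 0.034], 0.59), ([0.558, -0.174, 0.037], 0.59), ([0.627, -0.029, 0.054], 0.48), ([0.453, -0.384, 0.038], 0.46)]
side [([0.622, -0.04, 0.043], 0.86), ([0.447, -0.402, 0.04], 0.81), ([0.312, -0.297, 0.029], 0.81), ([0.557, -0.191, 0.028], 0.61), ([0.656, -0.031, 0.014], 0.55), ([0.343, -0.153, 0.017], 0.55)]
wrist [([0.555, -0.199, 0.019], 0.78), ([0.449, -0.403, 0.037], 0.72)]
[429 234  16   8  71] top [ 0.4655 -0.3971  0.039 ]
```

View pics/l3.png

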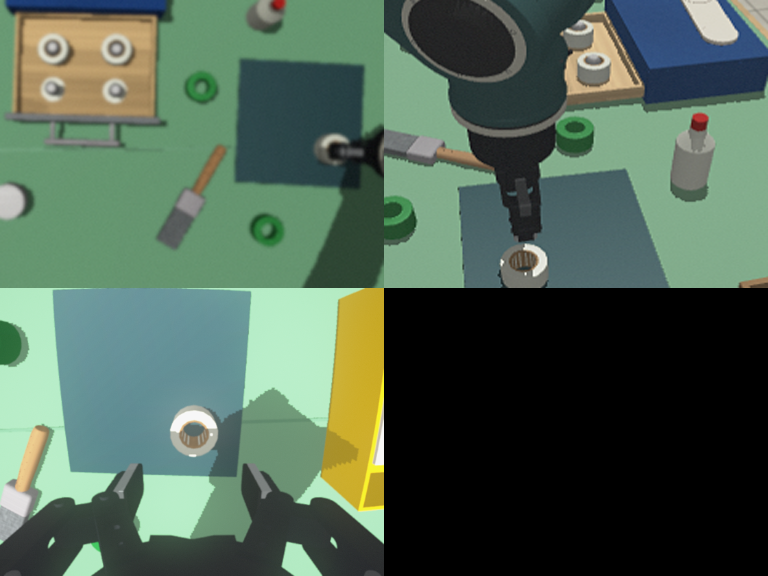

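Two rolls are seated. The third is still at about (0.449, -0.400), at (194,432) in the montage. Grip it and carry it to the front-right spigot.

```bash
python3 -m handwheel '0 -0.0005 -0.04 0 0 0 0.5;0 -0.0005 -0.08 0 0 0 0.5;0 -0.0005 -0.11 0 0 0 0.5;0 -0.0005 -0.1255 0 0 0 0.5;0 -0.0005 -0.1255 0 0 0 0.5;0 -0.0005 -0.1255 0 0 0 0;0 -0.0005 -0.1255 0 0 0 -1;0 -0.0005 -0.1255 0 0 0 -1;0 -0.0005 -0.1255 0 0 0 -1;0 -0.0005 -0.1255 0 0 0 -1'
python3 -m handwheel '0 0 0 0 0 0 -1;0 0 0 0 0 0 -1;0 0 0.03 0 0 0 -1;0 0 0.06 0 0 0 -1;0 0 0.09 0 0 0 -1;0 0 0.11 0 0 0 -1;0 0 0.11 0 0 0 -1;0 0 0.11 0 0 0 -1;0 0 0.11 0 0 0 -1;0 0 0.11 0 0 0 -1'
python3 -m handwheel '0.012 0.045 0 0 0 0 -1;0.024 0.09 0 0 0 0 -1;0.036 0.135 0 0 0 0 -1;0.048 0.18 0 0 0 0 -1;0.06 0.225 0 0 0 0 -1;0.072 0.27 0 0 0 0 -1;0.084 0.315 0 0 0 0 -1;0.1 0.36 0 0 0 0 -1;0.1025 0.374 0 0 0 0 -1;0.1025 0.374 0 0 0 0 -1'
python3 - <<'E'
from h import *
print(sense()["ee_pos"])
E
```

```text
time: 32.95
ee_pos: [0.4497, -0.401, 0.0236]
eef_rot: [[0.999, -0.036, 0.001], [-0.036, -0.999, -0.001], [0.001, 0.001, -1.0]]
ft_force: [-0.9, 1.0, 10.2]
gripper_width: 0.0509
grasp_force: 63.3
time: 33.95
ee_pos: [0.4488, -0.4001, 0.1314]
eef_rot: [[0.999, -0.035, -0.001], [-0.035, -0.999, 0.001], [-0.001, -0.001, -1.0]]
ft_force: [0.4, -0.6, -1.0]
gripper_width: 0.0511
grasp_force: 62.6
time: 34.95
ee_pos: [0.5517, -0.0238, 0.1317]
eef_rot: [[1.0, -0.031, -0.001], [-0.031, -1.0, 0.001], [-0.001, -0.001, -1.0]]
ft_force: [-0.3, -0.3, 0.0]
gripper_width: 0.0506
grasp_force: 62.7
[ 0.55165061 -0.02376263  0.13168571]
```

```bash
python3 -m handwheel '0 -0.002 -0.02 0 0 0 -1;0 -0.002 -0.04 0 0 0 -1;0 -0.002 -0.046 0 0 0 -1;0 -0.002 -0.046 0 0 0 -1;0 -0.002 -0.046 0 0 0 -1;0 -0.002 -0.046 0 0 0 -1;0 -0.002 -0.046 0 0 0 -1;0 -0.002 -0.046 0 0 0 -1;0 -0.002 -0.046 0 0 0 -1;0 -0.002 -0.046 0 0 0 -1'
```

```text
time: 35.95
ee_pos: [0.5516, -0.0284, 0.0864]
eef_rot: [[0.999, -0.035, 0.0], [-0.035, -0.999, 0.0], [0.0, -0.0, -1.0]]
ft_force: [0.8, 0.2, -0.0]
gripper_width: 0.0508
grasp_force: 62.7
```

Correct y by +1.5 mm and lower it.

```bash
python3 -m handwheel '0 0.0015 -0.006 0 0 0 -1;0 0.0015 -0.012 0 0 0 -1;0 0.0015 -0.016 0 0 0 -1;0 0.0015 -0.02 0 0 0 -1;0 0.0015 -0.024 0 0 0 -1;0 0.0015 -0.027 0 0 0 -1;0 0.0015 -0.03 0 0 0 -1;0 0.0015 -0.03 0 0 0 -1;0 0.0015 -0.03 0 0 0 -1;0 0.0015 -0.03 0 0 0 -1'
python3 -m handwheel '0 0 -0.005 0 0 0 -1;0 0 -0.01 0 0 0 -1;0 0 -0.014 0 0 0 -1;0 0 -0.017 0 0 0 -1;0 0 -0.019 0 0 0 -1;0 0 -0.021 0 0 0 -1;0 0 -0.022 0 0 0 -1;0 0 -0.023 0 0 0 -1;0 0 -0.023 0 0 0 -1;0 0 -0.023 0 0 0 -1'
```

```text
time: 36.95
ee_pos: [0.5511, -0.0267, 0.0559]
eef_rot: [[0.999, -0.035, -0.001], [-0.035, -0.999, 0.0], [-0.001, -0.0, -1.0]]
ft_force: [3.0, 5.1, -3.9]
gripper_width: 0.051
grasp_force: 63.0
time: 37.95
ee_pos: [0.553, -0.0267, 0.0344]
eef_rot: [[0.999, -0.035, 0.003], [-0.035, -0.999, 0.0], [0.003, -0.0, -1.0]]
ft_force: [0.4, 4.5, 24.6]
gripper_width: 0.051
grasp_force: 66.4
```

All three are seated. Release, rise, close the fingers and move to the robot side of the handle; then check everything before pushing.

```bash
python3 -m handwheel '0 0 0.0005 0 0 0 0.5;0 0 0.001 0 0 0 0.5;0 0 0.001 0 0 0 0.5;0 0 0.001 0 0 0 0.5;0 0 0.02 0 0 0 0.5;0 0 0.05 0 0 0 0.5;0 0 0.08 0 0 0 0.5;0 0 0.115 0 0 0 0.5;0 0 0.115 0 0 0 0.5;0 0 0.115 0 0 0 0.5'
python3 -m handwheel '-0.04 0.02 0 0 0 0 -1;-0.08 0.035 0 0 0 0 -1;-0.12 0.05 0 0 0 0 -1;-0.137 0.058 0 0 0 0 -1;-0.137 0.058 0 0 0 0 -1;-0.137 0.058 0 0 0 0 -1;-0.137 0.058 0 0 0 0 -1;-0.137 0.058 0 0 0 0 -1;-0.137 0.058 0 0 0 0 -1;-0.137 0.058 0 0 0 0 -1'
python3 - <<'E'
from h import *
c=camera("top");d=camera("side");s=sense();print(s["ee_pos"],s["gripper_width"])
cv2.imwrite("pics/e1.png",np.hstack([cv2.resize(crop(c,130,150,470,330,2),(420,222)),np.zeros((222,8,3),np.uint8),cv2.resize(crop(d,170,120,420,252,2),(360,222))]))
b=lambda n,q:[([round(float(v),3) for v in e["at"]],round(e["confidence"],2)) for e in boxes_of(n,q)]
for n in("top","side"): print(n,b(n,"roll0"),b(n,"core0"))
E
```

```text
time: 38.95
ee_pos: [0.5517, -0.0271, 0.1486]
eef_rot: [[0.999, -0.036, 0.001], [-0.036, -0.999, -0.0], [0.001, 0.0, -1.0]]
ft_force: [0.1, -0.7, -0.2]
gripper_width: 0.0642
grasp_force: 0.0
time: 39.95
ee_pos: [0.4147, 0.0309, 0.1481]
eef_rot: [[0.999, -0.036, -0.0], [-0.036, -0.999, 0.0], [-0.0, -0.0, -1.0]]
ft_force: [0.2, 1.0, -0.7]
gripper_width: 0.0003
grasp_force: 0.0
[0.41463759 0.03102191 0.14817525] 3.586929031201069e-05
top [([0.621, 0.084, 0.053], 0.61), ([0.626, -0.029, 0.052], 0.6), ([0.315, -0.283, 0.035], 0.57), ([0.56, -0.175, 0.038], 0.47), ([0.556, -0.023, 0.052], 0.46)] [([0.339, 0.247, 0.059], 0.47), ([0.483, 0.321, 0.03], 0.43)]
side [([0.547, -0.039, 0.047], 0.91), ([0.31, -0.297, 0.031], 0.79), ([0.623, -0.042, 0.045], 0.75), ([0.555, -0.191, 0.03], 0.68), ([0.622, 0.062, 0.045], 0.57), ([0.361, 0.143, 0.042], 0.51)] [([0.545, 0.332, 0.036], 0.54)]
```

View pics/e1.png

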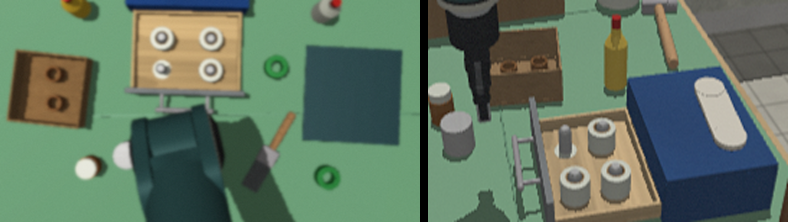

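Three rolls are seated, the mat is empty, and both cores are in the carton at (57,74) and (57,102). Lower the closed fingers behind the bar and push.

```bash
python3 -m handwheel '0 0 -0.04 0 0 0 -1;0 0 -0.08 0 0 0 -1;0 0 -0.1 0 0 0 -1;0 0 -0.1 0 0 0 -1;0.005 0 -0.1 0 0 0 -1;0.01 0 -0.1 0 0 0 -1;0.015 0 -0.1 0 0 0 -1;0.02 0 -0.1 0 0 0 -1;0.025 -0.001 -0.1 0 0 0 -1;0.03 -0.001 -0.1 0 0 0 -1'
python3 -m handwheel '0.007 0 0 0 0 0 -1;0.014 0 0 0 0 0 -1;0.021 -0.001 0 0 0 0 -1;0.028 -0.001 0 0 0 0 -1;0.035 -0.001 0 0 0 0 -1;0.042 -0.0015 0 0 0 0 -1;0.049 -0.002 0 0 0 0 -1;0.056 -0.002 0 0 0 0 -1;0.063 -0.002 0 0 0 0 -1;0.07 -0.0025 0 0 0 0 -1'
```

```text
time: 41.25
ee_pos: [0.4452, 0.0299, 0.0485]
eef_rot: [[0.999, -0.036, 0.0], [-0.036, -0.999, 0.0], [0.0, -0.0, -1.0]]
ft_force: [-0.1, 0.3, -0.1]
gripper_width: -0.0002
grasp_force: 0.0
time: 42.25
ee_pos: [0.5151, 0.0275, 0.0482]
eef_rot: [[0.999, -0.036, -0.0], [-0.036, -0.999, -0.0], [-0.0, 0.0, -1.0]]
ft_force: [-1.9, -0.2, -1.6]
gripper_width: 0.0003
grasp_force: 1.5
```

Pushing at about 2 N. Carry on, then slow near the stop.

```bash
python3 -m handwheel '0.007 0 0 0 0 0 -1;0.014 0 0 0 0 0 -1;0.021 -0.001 0 0 0 0 -1;0.028 -0.001 0 0 0 0 -1;0.035 -0.001 0 0 0 0 -1;0.042 -0.0015 0 0 0 0 -1;0.049 -0.002 0 0 0 0 -1;0.056 -0.002 0 0 0 0 -1;0.063 -0.002 0 0 0 0 -1;0.07 -0.0025 0 0 0 0 -1'
python3 -m handwheel '0.003 0 0 0 0 0 -1;0.006 0 0 0 0 0 -1;0.009 0 0 0 0 0 -1;0.012 0 0 0 0 0 -1;0.015 -0.0005 0 0 0 0 -1;0.018 -0.0005 0 0 0 0 -1;0.021 -0.0005 0 0 0 0 -1;0.024 -0.001 0 0 0 0 -1;0.027 -0.001 0 0 0 0 -1;0.03 -0.001 0 0 0 0 -1'
```

```text
time: 43.25
ee_pos: [0.5852, 0.025, 0.0483]
eef_rot: [[0.999, -0.035, -0.0], [-0.035, -0.999, 0.0], [-0.0, -0.0, -1.0]]
ft_force: [-2.6, 1.0, 0.0]
gripper_width: -0.0001
grasp_force: 1.5
time: 44.25
ee_pos: [0.6148, 0.0241, 0.0483]
eef_rot: [[0.999, -0.035, -0.0], [-0.035, -0.999, 0.0], [-0.0, -0.0, -1.0]]
ft_force: [-1.9, -0.6, 0.2]
gripper_width: 0.0002
grasp_force: 1.4
```

```bash
python3 -m handwheel '0.001 0 0 0 0 0 -1;0.002 0 0 0 0 0 -1;0.003 0 0 0 0 0 -1;0.004 0 0 0 0 0 -1;0.005 0 0 0 0 0 -1;0.006 0 0 0 0 0 -1;0.007 0 0 0 0 0 -1;0.008 0 0 0 0 0 -1;0.009 0 0 0 0 0 -1;0.01 0 0 0 0 0 -1'
```

```text
time: 45.25
ee_pos: [0.6247, 0.024, 0.0482]
eef_rot: [[0.999, -0.036, -0.0], [-0.036, -0.999, 0.0], [-0.0, -0.0, -1.0]]
ft_force: [-2.7, -2.6, 0.3]
gripper_width: 0.0005
grasp_force: 1.3
```

```bash
python3 -m handwheel '0.0007 0 0 0 0 0 -1;0.0014 0 0 0 0 0 -1;0.0021 0 0 0 0 0 -1;0.0028 0 0 0 0 0 -1;0.0035 0 0 0 0 0 -1;0.0042 0 0 0 0 0 -1;0.005 0 0 0 0 0 -1;0.0055 0 0 0 0 0 -1;0.006 0 0 0 0 0 -1;0.006 0 0 0 0 0 -1'
```

```text
time: 46.25
ee_pos: [0.6256, 0.024, 0.0478]
eef_rot: [[0.999, -0.035, -0.011], [-0.035, -0.999, -0.001], [-0.011, 0.002, -1.0]]
ft_force: [-43.3, -2.9, 33.0]
gripper_width: 0.0
grasp_force: 22.1
```

The force jumped to 43 N while the tool stayed still, so that's the end stop. Back off gently, retreat and rise.

```bash
python3 -m handwheel '-0.002 0 0 0 0 0 -1;-0.005 0 0 0 0 0 -1;-0.01 0 0 0 0 0 -1;-0.02 0 0 0 0 0 -1;-0.04 0 0 0 0 0 -1;-0.06 0 0 0 0 0 -1;-0.08 0 0 0 0 0 -1;-0.1 0 0.02 0 0 0 -1;-0.12 0 0.06 0 0 0 -1;-0.15 0 0.1 0 0 0 -1'
python3 -m handwheel '-0.02 -0.02 0.04 0 0 0 -1;-0.04 -0.05 0.08 0 0 0 -1;-0.05 -0.08 0.1 0 0 0 -1;-0.05 -0.1 0.1 0 0 0 -1;-0.05 -0.1 0.1 0 0 0 -1;-0.05 -0.1 0.1 0 0 0 -1;-0.05 -0.1 0.1 0 0 0 -1;-0.05 -0.1 0.1 0 0 0 -1;-0.05 -0.1 0.1 0 0 0 -1;-0.05 -0.1 0.1 0 0 0 -1'
python3 - <<'E'
from h import *
c=camera("top");d=camera("side");s=sense();print(s["ee_pos"],s["ft_force"])
cv2.imwrite("pics/f1.png",np.hstack([cv2.resize(crop(c,130,70,470,330,2),(400,306)),cv2.resize(crop(d,170,100,420,291,2),(400,306))]))
b=lambda n,q:[([round(float(v),3) for v in e["at"]],round(e["confidence"],2)) for e in boxes_of(n,q)]
for n in("top","side"): print(n,b(n,"handle"),b(n,"magazine"),b(n,"roll0"))
E
```

```text
time: 47.25
ee_pos: [0.4797, 0.0243, 0.149]
eef_rot: [[0.999, -0.035, -0.0], [-0.035, -0.999, 0.0], [-0.0, -0.0, -1.0]]
ft_force: [-0.0, 0.4, 1.8]
gripper_width: -0.0
grasp_force: 0.0
time: 48.25
ee_pos: [0.4306, -0.0756, 0.2481]
eef_rot: [[0.999, -0.035, -0.0], [-0.035, -0.999, 0.0], [-0.0, -0.0, -1.0]]
ft_force: [-0.4, -0.6, -0.2]
gripper_width: -0.0004
grasp_force: 0.0
[ 0.43058639 -0.0757568   0.24816967] [ 0.2202849   0.41839233 -0.71165665]
top [([0.678, 0.024, 0.052], 0.85)] [([0.677, 0.024, 0.054], 0.69), ([0.768, 0.022, 0.087], 0.63)] [([0.314, -0.289, 0.035], 0.76), ([0.561, -0.172, 0.038], 0.73)]
side [([0.695, 0.259, 0.068], 0.53)] [([0.76, -0.045, 0.085], 0.78)] [([0.31, -0.296, 0.031], 0.74), ([0.557, -0.188, 0.03], 0.63)]
```

View pics/f1.png

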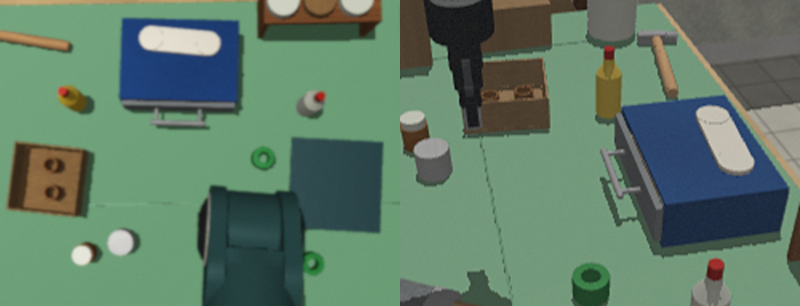

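The drawer is shut against the cabinet, with the handle at (180,117). Both cores are in the carton, the mat is empty, and nothing else has moved.

```bash
python3 -c "
from workcell import *
print(sign_off())"
```

```text
the job is handed in; nothing more can be done
None
```

The job is handed in: both spent cores are in the waste carton, all three white rolls are pushed down onto their own spigots, and the drawer is home against its stop. Nothing else on the bench was touched. `sign_off()` gave no verdict, and the last push read 43 N at the wrist as the drawer met its stop.

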